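Show the fish tile to the inspection camera

TASK

Take the tall fish tile out of the drying rack and show it to the inspection camera: hold it in the air with its middle on the lens axis, 150 mm in front of the lens glass, the fish face square to the lens (so leaned back as far as the camera looks down) and the right way up. Finish while holding it still there in the gripper; do not put it down. Do not touch the camera or its stand, and leave the two square tiles, the tumbler, the jar and the bowl where they are.

Things in the scene. Friction and masses are not known exactly. Their poses are not given: they have to be found in the camera images.
- tile: The tall terracotta tile to show: 80 mm wide (y), 130 tall (z), 12 thick (x), about 0.24 kg, standing upright in any one of the rack's slots, 35 mm taller than the square tiles. Origin: middle of its bottom edge; z to its top edge; +x out of the face with the fish in low relief (under 5 mm, in the middle 60 mm of the height; the top 35 mm is plain on both faces). Its back is plain.
- tile_center (a point): The middle of the tile: 65 mm above tile's origin along its z. Axes as tile.
- tile_sight (a point): An imaginary point in the air 60 mm straight out of the middle of the fish face (along +x from tile_center); tells which way the fish looks.
- rack: Fixed wooden rack, base 230 (x) by 130 mm (y), 15 thick, with 15 mm wide cross slots at x = -65, 0, +65 mm between 9 mm cleats, tops 45 mm above the table. Tiles stand upright across it, bottom edges 15 mm above the table, and come straight up and out. End board at +x reaches 70 mm up; all decorated faces look towards that end board. Origin: centre of underside.
- stand: Fixed camera stand, not to be touched: base plate 320 by 130 mm, 12 thick (x -120 to +200 mm, y +-65), a 24 mm steel column at x = 180 mm rising to 332 mm, a fork 280 mm up carrying the camera. Origin: on the table under the plate; the camera looks out over the plate to the stand's -x, roughly towards the robot.
- camera: Grey camera 50 by 66 by 50 mm with a black 46 mm lens barrel. Origin: middle of the housing, on the fork's pivot (stand x = 130, z = 280 mm). It looks along its -x, lens glass 55 mm from the origin, tipped down 0.2 to 0.5 rad (stiff pivot). z is its own up, y is level. A tile held right has the camera's axes: tile +x (out of the fish) along camera +x, tile z along camera z.
- view (a point): The point on the lens axis 150 mm in front of the lens glass (camera x = -205 mm), where the tile's middle belongs. Axes as camera.
- square_a: Square terracotta tile with a leaf relief, 100 mm wide (y), 95 mm tall (z), 12 mm thick (x), in another rack slot; leave it. Origin: middle of its bottom edge.
- square_b: The second square tile, same as square_a, in the remaining slot; leave it.
- tumbler: Bystander: terracotta tumbler, 72 mm across the rim, 85 mm tall, between rack and stand. Origin: centre of its underside.
- glaze_jar: Bystander: closed white jar, 70 mm across, 95 mm tall, at the left. Origin: centre of its underside.
- bowl: Bystander: white bowl, 120 mm across, 55 mm tall, at the right. Origin: centre of its underside.
Things that resemble listed ones, but are neither listed nor needed, are in the scene too. Leave any blue or grey look-alike of the tile alone.

How it is judged:
By the outcome, as a careful person would: the job done as asked, in the order asked, and still so for the second after the job is handed in, while the arm keeps its last pose, push and grip.
It also fails if it takes over 45 s, if anything falls off the work surface, if the arm or the gripper's body presses on something with over 40 N, if the wrist force passes 120 N, or if a joint passes its speed limit or range.

ROBOT

A 6-joint arm with a two-finger parallel gripper is mounted at the origin on the work surface. World frame = base frame: x ahead of the robot, y to its left, z up, the work surface at z = 0. Lengths are in m, angles in rad, forces in N, time in s.
With the tool pointing down it reaches from about 0.325 to 0.75 m from the base axis. Payload 7.6 kg.
Tool frame: the origin (TCP) lies at the very end of the fingers, on their centre line; the grasp point (between the pads) lies 19 mm behind it (r.hold_point_z is the distance from the TCP to the grasp point, in m); z points along the fingers, y is the line along which they close (so a half turn about z gives the same grasp; the last joint's range is limited). The gripper opens to 85 mm and grips with 20 to 120 N. Pads are 22 mm wide; open, the fingers measure 114 mm over their backs; the gripper's body (76 mm by 85 mm) begins 54 mm behind the grasp point. The pads swing forward as they close: fully open they stand 13 mm farther back than shut.
Start: joints at [-1.209, 0.052, 1.401, -0, 1.689, -0.07], TCP at [0.22, -0.477, 0.231] pointing down, gripper open.
Joint ranges: [-2.9, 2.9], [-0.91, 2.17], [0.12, 2.37], [-1.06, 4.2], [0.26, 2.73], [-2.93, 2.93]. Speed limits (rad/s): [2.57, 2.57, 3.01, 3.14, 3.14, 3.14].

INTERFACE

Orientations are given as a unit quaternion [x, y, z, w].
In Python, from rig import r, grab_frame, sign_off gives the robot as it stands.
- The arm moves only by the tool move_arm, never from a script. Its argument "motion" is a list of rows, each a list of 7 numbers: the closure, from -1 (fully open) to 1 (shut), then the shift along the tool's x, y, z in m, then the turn, a rotation vector about the tool's x, y, z in rad. A call has 1 to 8 rows; each row is the pose to reach, as a shift and turn from the pose commanded when the call began, along the tool's axes at that moment; what a row does not reach only later rows make up. A row lasts 1/12 s, in which the tool goes at most 41.7 mm and 7.16 degrees, less where a joint would pass 70% of its speed; a pose out of reach is approached as far as the arm can. A call with a gripper value outside its range is refused whole. The fingers move at their own pace and stop on an object; "squeeze" is the grip in N (left out, the last holds). Time passes only in rows, so rows that repeat a pose let the fingers close. It gives the time, the measured TCP pose, the force, the opening and the grip force at its end, in the units of the state.
- r.observe(): the state, without advancing time (a new reading comes with each control period).
- grab_frame(name): name is "side" or "top"; returns a dict with "frame" (400x640x3 uint8, blue, green, red), "intrinsics" (3x3 intrinsics, pixels), "k1" (the pictures are not rectified: a ray, as slopes to the right and down, at radius r is drawn at 1 + k1 r^2 times it, then the intrinsics apply), "extrinsics" (4x4, takes a point from world to camera coordinates). Camera axes: x right, y down, z forward; pixel columns grow to the right and rows downward; lengths in m; the calibration is good to about 2 mm. A picture is of the moment at which its call begins. There is no depth.
- sign_off(): hands the job in; it is judged then, once.
The state is a dict: "clock": time; "joint_positions": joint angles; "qvel": joint speeds; "joint_torque": joint torques, N m; "tool_pos": TCP position; "orientation": TCP orientation; "wrist_force": force on the tool from outside, world axes, zero at the start; "moment": the same for the moment, N m; "finger_gap": finger opening in m; "finger_force": force on a finger pad.
Only numpy, scipy, OpenCV 4.12 (cv2) and the standard library are available. Lean on these libraries where they do the work, as an engineer would, in place of code of your own. Each camera call takes 0.05 s, during which the arm holds its last target. There are 200 camera calls.

## Working session

There is one attempt and no reset: what is moved stays moved. The work goes in short steps, Python scripts to look and compute and a tool call to move; the robot and the scene stay as the last step left them, time stands still between calls to the robot, and variables do not carry over. Pictures are saved under pics/ and viewed, at most 10 in all, crops included, and the job is handed in when it is done.

Besides the shell and the picture viewer there is one more tool, called after "Request:" by a JSON object that holds its "op" and its "data". move_arm: Moves the arm, as the interface text tells. Its arguments: {"type":"object","properties":{"motion":{"type":"array","items":{"type":"array","items":{"type":"number"}}},"squeeze":{"type":"number"}},"required":["motion"]}

```bash
mkdir -p pics; ls
cat > h.py <<'E'
import numpy as np,cv2
from scipy.spatial.transform import Rotation as R
from rig import r,grab_frame,sign_off
def load(n):
    d=np.load(n+'.npz'); return d
def snap(n,f):
    g=grab_frame(n); cv2.imwrite(f'pics/{f}.png',g['frame'])
    np.savez(f,frame=g['frame'],K=g['intrinsics'],k1=g['k1'],E=g['extrinsics']); return load(f)
def ray(d,px):
    K=np.array(d['K']);D=np.array([float(d['k1']),0,0,0])
    s=cv2.undistortPoints(np.array([[px]],float),K,D)[0,0]
    E=d['E'];v=E[:3,:3].T@np.r_[s,1];return -E[:3,:3].T@E[:3,3],v/np.linalg.norm(v)
def plane(d,px,z):
    c,v=ray(d,px);return c+v*(z-c[2])/v[2]
def tri(d1,p1,d2,p2):
    a,u=ray(d1,p1);b,w=ray(d2,p2)
    t=np.linalg.lstsq(np.c_[u,-w],b-a,rcond=None)[0];P=a+t[0]*u;Q=b+t[1]*w
    return (P+Q)/2,np.linalg.norm(P-Q)
def proj(d,P):
    E=d['E'];p,_=cv2.projectPoints(np.array(P,float).reshape(-1,1,3),cv2.Rodrigues(E[:3,:3])[0],E[:3,3],np.array(d['K']),np.array([float(d['k1']),0,0,0]));return p[:,0]
E
python3 - <<'E'
from h import *
for n in('side','top'):
    d=snap(n,n+'0');c,v=ray(d,(320,200));print(n,c.round(3),v.round(3),d['k1'])
E
```

```text
pics
side [-0.154 -0.967  1.421] [ 0.406  0.551 -0.729] -0.029306530097987747
top [ 0.291 -0.     1.693] [ 0.186 -0.003 -0.983] 0.028742930206934855
```

View pics/side0.png

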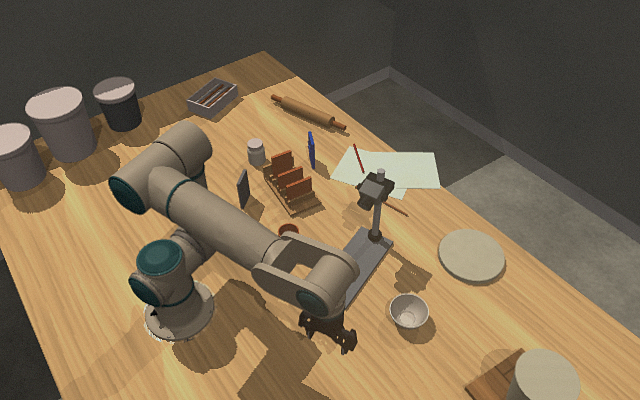

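View pics/top0.png

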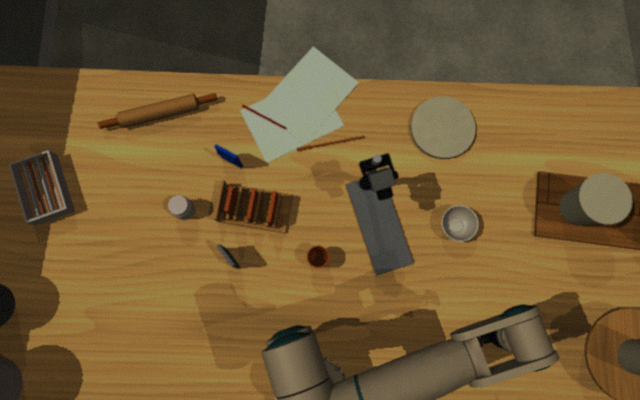

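The side view shows the rack at about (290,185) and the inspection camera at (375,187). The top view shows the rack at (253,207), the stand at (380,225), the blue look-alike at (228,156) and the grey one at (228,256). The candidates are three terracotta tiles in the rack, at top-view px (231,200), (250,205) and (271,209). I'll enlarge these.

Run:
```python
from h import *
s=load('side0')['frame'][135:220,240:320];t=load('top0')['frame'][165:250,200:310]
s=cv2.resize(s,None,fx=4.5,fy=4.5,interpolation=2);t=cv2.resize(t,None,fx=3.6,fy=3.6,interpolation=2)
c=load('side0')['frame'][160:250,330:420];c=cv2.resize(c,None,fx=3.6,fy=3.6,interpolation=2)[:,:390]
im=np.zeros((600,800,3),np.uint8);im[:382,:360]=s[:382];im[:306,370:766]=t[:,:396];
k=cv2.resize(load('top0')['frame'][145:225,340:415],None,fx=3.5,fy=3.5,interpolation=2);im[312:592,370:632]=k[:,:262]
k=cv2.resize(load('side0')['frame'][160:220,345:405],None,fx=3.6,fy=3.6,interpolation=2);im[384:600,0:216]=k
im=np.clip(im*1.5,0,255).astype(np.uint8)
cv2.imwrite('pics/c1.png',im)
```

```text
(no output)
```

View pics/c1.png

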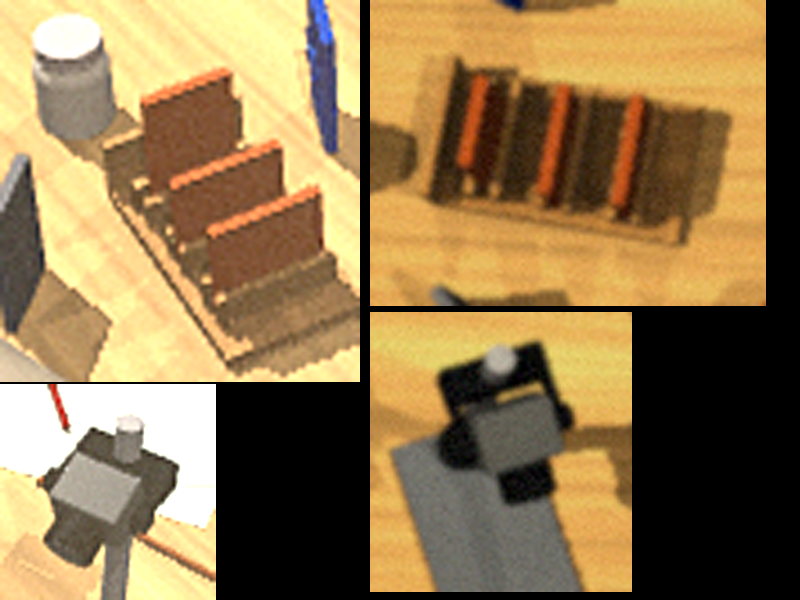

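The tall tile is the leftmost one in the top view, at (231,198). It's in the slot next to the end board, and its side-view top edge is at about (281,153). It stands clearly higher than the other two and its top edge is shorter (80 mm against 100), so it fits. The other two are the squares, and the blue and grey look-alikes stand outside the rack. Next I'll measure the tile and the stand.

Run:
```python
from h import *
def blobs(m,x0,y0,x1,y1,amin=15):
    q=np.zeros_like(m);q[y0:y1,x0:x1]=m[y0:y1,x0:x1]
    n,l,st,c=cv2.connectedComponentsWithStats(q)
    out=[]
    for i in range(1,n):
        if st[i,4]<amin: continue
        ys,xs=np.where(l==i);rr=cv2.minAreaRect(np.c_[xs,ys].astype(np.float32));out.append((st[i,4],c[i],cv2.boxPoints(rr),rr))
    return out
t,s=load('top0'),load('side0')
print(t['K'],s['K'])
for n,d,roi,v in(('top',t,(215,180,290,235),150),('side',s,(262,140,320,205),125)):
    hsv=cv2.cvtColor(d['frame'],cv2.COLOR_BGR2HSV)
    b=d['frame'].astype(int)
    for (x,y) in ((231,198),(281,153),(271,207)): print(n,(x,y),hsv[y,x])
    m=((hsv[...,1]>150)&(hsv[...,2]>v)&(hsv[...,0]<11)).astype(np.uint8)
    for a,c,bx,rr in blobs(m,*roi):
        o=bx[np.argsort(np.linalg.norm(bx-bx[0],axis=1))]
        e1=(o[0]+o[1])/2;e2=(o[2]+o[3])/2
        print(a,c.round(1),e1.round(1),e2.round(1),np.round(rr[1],1),plane(d,c,.145).round(4),plane(d,c,.110).round(4),[plane(d,e,.145).round(4).tolist() for e in(e1,e2)])
# stand plate
for n,d,roi in(('top',t,(335,140,425,285)),('side',s,(330,160,410,320))):
    hsv=cv2.cvtColor(d['frame'],cv2.COLOR_BGR2HSV)
    m=((hsv[...,1]<70)&(hsv[...,2]>55)&(hsv[...,2]<150)).astype(np.uint8)
    for a,c,bx,rr in blobs(m,*roi,60):
        print(n,a,c.round(1),bx.round(1).tolist(),[plane(d,e,.012).round(4).tolist() for e in bx])
print(r.observe())
```

```text
[[512.44632662   0.         324.05943572]
 [  0.         512.44632662 199.97367763]
 [  0.           0.           1.        ]] [[516.55012972   0.         324.58924194]
 [  0.         516.55012972 193.32156586]
 [  0.           0.           1.        ]]
top (231, 198) [ 12 213  55]
top (281, 153) [ 37  36 161]
top (271, 207) [ 10 221 127]
side (231, 198) [ 15 124 200]
side (281, 153) [  9 173 168]
side (271, 207) [ 17 123 190]
30 [281.1 153.6] [271.1 157.2] [289.8 150.5] [ 1.7 19.9] [0.5853 0.2731 0.145 ] [0.6056 0.3071 0.11  ] [[0.5451, 0.2795, 0.145], [0.621, 0.2676, 0.145]]
27 [293.3 169.4] [286.  171.8] [301.  166.8] [ 2.2 15.8] [0.5722 0.1754 0.145 ] [0.5922 0.2067 0.11  ] [[0.5441, 0.1812, 0.145], [0.6017, 0.1695, 0.145]]
39 [297.9 181.5] [286.6 186. ] [309.8 176.4] [ 2.3 25.1] [0.5496 0.115  0.145 ] [0.5689 0.1447 0.11  ] [[0.5054, 0.1212, 0.145], [0.5975, 0.1101, 0.145]]
top 62 [376.7 158.6] [[372.0, 155.0], [381.0, 155.0], [381.0, 162.0], [372.0, 162.0]] [[0.7699, -0.1774, 0.012], [0.7709, -0.208, 0.012], [0.7463, -0.2082, 0.012], [0.7453, -0.1777, 0.012]]
top 3433 [380. 224
[... 1128 characters left out ...]
[-1.20929182e+00,  5.27845001e-02,  1.40165632e+00,  7.44410912e-06,
        1.68860290e+00, -7.03100861e-02]), 'qvel': array([-1.25222937e-03, -3.24378166e-03, -2.69087377e-03, -1.64379530e-03,
       -4.77091859e-04,  8.11786022e-05]), 'joint_torque': array([ 2.12154417e-03, -3.82584143e+01, -3.60983384e+01,  3.21853759e-05,
        4.77064619e-03,  3.20160802e-05]), 'tool_pos': array([ 0.21964149, -0.47653853,  0.23053432]), 'orientation': array([ 9.76782072e-01,  2.14234117e-01, -1.01605254e-04, -7.18392475e-04]), 'wrist_force': array([ 0.06654622, -0.24443608, -0.13753789]), 'moment': array([ 0.00477562, -0.00932416, -0.04085051]), 'finger_force': 0.0, 'finger_gap': 0.08562995551422364}
```

```bash
cat >> h.py <<'E'
def sub(row,a,b,thr):
    """subpixel crossings left/right of a run above thr within [a,b]"""
    v=row.astype(float);ins=[i for i in range(a,b) if v[i]>thr];return ins
E
python3 - <<'E'
from h import *
t,s=load('top0'),load('side0')
hsv=cv2.cvtColor(t['frame'],cv2.COLOR_BGR2HSV)
sat=hsv[...,1].astype(float)
print(sat[240,355:425].astype(int))
L=[];Rr=[];F=[]
def cross(v,i0,thr=80):
    # positions of crossings, pixel centres
    return [i0+i+(thr-v[i])/(v[i+1]-v[i]) for i in range(len(v)-1) if (v[i]-thr)*(v[i+1]-thr)<0]
for y in range(212,256):
    c=cross(sat[y,340:425],340)
    if len(c)>=2: L.append(plane(t,(c[0],y),.012)[:2]);Rr.append(plane(t,(c[-1],y),.012)[:2])
for x in range(382,408):
    c=cross(sat[235:290,x],235)
    if c: F.append(plane(t,(x,c[-1]),.012)[:2])
fit=lambda P:cv2.fitLine(np.array(P,np.float32),cv2.DIST_HUBER,0,.01,.01).ravel()
for n,P in(('L',L),('R',Rr),('F',F)): print(n,len(P),fit(P))
l,rr,f=fit(L),fit(Rr),fit(F)
u=l[:2]*np.sign(l[0])+rr[:2]*np.sign(rr[0]);u/=np.linalg.norm(u);nrm=np.array([-u[1],u[0]])
print('u',u,'yaw',np.arctan2(u[1],u[0]),'width',(l[2:]-rr[2:])@nrm,'front perp',f[:2]@u)
mid=(l[2:]+rr[2:])/2;o=mid+u*((f[2:]-mid)@u);O=o+u*.120
print('stand origin',O,'pivot',O+u*.13,'column',O+u*.18)
p=np.r_[O+u*.13,.28];cT=np.r_[O+u*.18,.332]
print('proj pivot,coltop',[proj(d,[p,cT]).round(1).tolist() for d in(t,s)])
# tile top in top view
m=((hsv[...,1]>150)&(hsv[...,2]>85)&(hsv[...,0]<12)).astype(np.uint8)
q=np.zeros_like(m);q[180:235,222:290]=m[180:235,222:290]
n,lab,st,c=cv2.connectedComponentsWithStats(q)
for i in range(1,n):
    if st[i,4]>15:
        ys,xs=np.where(lab==i);R_=cv2.minAreaRect(np.c_[xs,ys].astype(np.float32));l=fit([plane(t,(a,b),.145)[:2] for a,b in zip(xs,ys)])
        print(st[i,4],c[i].round(1),R_,plane(t,R_[0],.145).round(4),plane(t,R_[0],.11).round(4),l)
for d,a in((t,(158,200,356,402)),(s,(166,215,355,398))):
    g=cv2.cvtColor(d['frame'],cv2.COLOR_BGR2GRAY);np.set_printoptions(linewidth=250);print(g[a[0]:a[1],a[2]:a[3]])
E
```

```text
[159 156 154 172 158 155 156 162 157 105  49  25  13  26  24  33   6  16
  23  14   7  23  15  26  25  25  22  25  25  28  31  25  20  28  23  17
  23  26  17  20  20  23  17  17  17  26  14  28  19  14  67 136 154 159
 156 159 159 162 154 157 155 157 164 153 160 167 160 155 154 157]
L 43 [ 0.9436519   0.3309397   0.52327347 -0.14049971]
R 43 [ 0.9427519   0.333495    0.5053601  -0.28239244]
F 26 [ 0.32960507 -0.9441189   0.38680926 -0.24800771]
u [0.94320273 0.33221763] yaw 0.3386538 width 0.1278825 front perp -0.0027685463
stand origin [ 0.50260985 -0.21556953] pivot [ 0.6252262  -0.17238124] column [ 0.67238635 -0.15577035]
proj pivot,coltop [[[379.9, 178.6], [376.4, 157.4]], [[370.4, 191.7], [379.4, 170.0]]]
99 [228.2 197.4] ((228.17601013183594, 198.03199768066406), (4.293251037597656, 24.686193466186523), 10.30484676361084) [0.5807 0.2763 0.145 ] [0.5872 0.2825 0.11  ] [ 0.9923072  -0.12379982  0.5828078   0.27624452]
113 [250.4 203.8] ((250.33306884765625, 203.4678955078125), (4.079103469848633, 29.80011558532715), 10.885526657104492) [0.5659 0.2077 0.145 ] [0.5722 0.2124 0.11  ] [ 0.99042034 -0.1380851   0.5649515   0.20757037]
105 [271.2 206.6] ((270.86798095703125, 206.4759979248047), (4.203807830810547, 29.963314056396484), 10.30484676361084) [0.5586 0.1446 0.145 ] [0.5646 0.1479 0.11  ] [ 0.990504   -0.13748352  0.5584764   0.14366083]
[[135 135 136 ... 128 136 130]
 [136 137 136 ... 130 135 136]
 [137 136 136 ... 137 135 134]
 ...
 [ 73  76  78 ... 120 121 123]
 [ 78  77  77 ... 128 123 128]
 [ 78  76  76 ... 126 130 127]]
[[201 204 204 ... 195 202 201]
 [201 201 203 ... 201 202 203]
 [206 202 203 ... 206 203 204]
 ...
 [128 149 153 ... 177 176 167]
 [134 129 134 ... 167 175 172]
 [135 132 130 ... 158 165 170]]
```

Run:
```python
from h import *
t,s=load('top0'),load('side0')
im=np.zeros((600,800,3),np.uint8)
for i,(d,x,y,w,h) in enumerate(((t,358,150,40,55),(s,352,162,48,55))):
    c=np.clip(cv2.resize(d['frame'][y:y+h,x:x+w],None,fx=8.3 if i else 9,fy=8.3 if i else 9,interpolation=cv2.INTER_NEAREST)*1.8,0,255).astype(np.uint8)
    f=8.3 if i else 9
    for k in range(0,w,5): cv2.putText(c,str(x+k),(int((k)*f),10),0,.33,(0,0,255));cv2.line(c,(int((k+.5)*f),12),(int((k+.5)*f),18),(0,0,255))
    for k in range(5,h,5): cv2.putText(c,str(y+k),(0,int((k+.5)*f)+4),0,.33,(0,0,255))
    im[:min(600,c.shape[0]),i*400:i*400+min(400,c.shape[1])]=c[:600,:400]
cv2.imwrite('pics/c2.png',im)
```

```text
(no output)
```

View pics/c2.png

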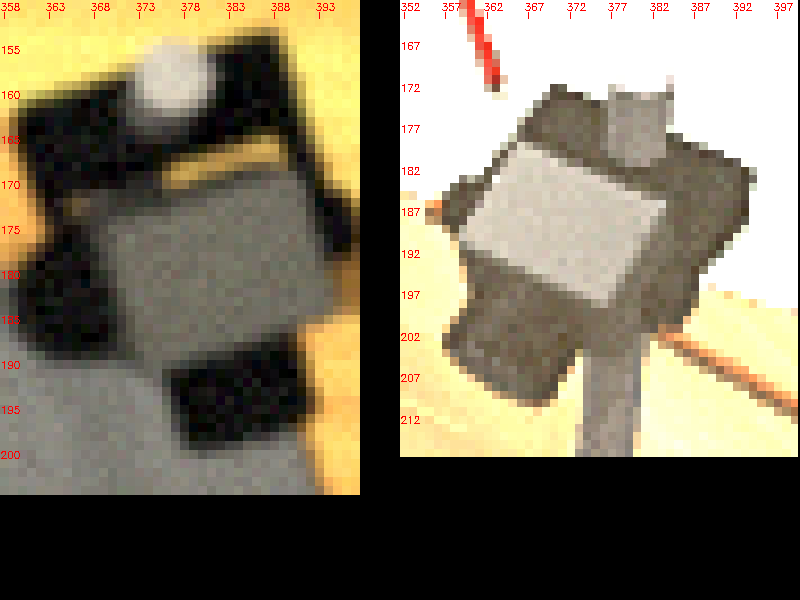

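Run:
```python
from h import *
from scipy.optimize import least_squares
t,s=load('top0'),load('side0')
S=dict(BL=(365.96,178.73),BR=(383.67,185.84),FR=(376.44,198.25),FL=(358.73,189.8))
T=dict(BL=(369.2,174.2),BR=(390.06,168.4),FR=(394.9,184.3),FL=(374.2,190.2))
C={}
for k in S:
    C[k],e=tri(t,T[k],s,S[k]);print(k,C[k].round(4),round(e,4))
print('x edges',C['BL']-C['FL'],C['BR']-C['FR'],'y',C['BL']-C['BR'],C['FL']-C['FR'])
cen=sum(C.values())/4;print('cen',cen)
v=(C['BL']-C['FL']+C['BR']-C['FR']);print('tilt from edges',np.arctan2(v[2],np.hypot(*v[:2])),'yaw',np.arctan2(v[1],v[0]))
w=(C['BL']-C['BR']+C['FL']-C['FR']);print('yaw y',np.arctan2(-w[0],w[1]),w/2)
# keypoint fit: pivot xyz, yaw, tilt
K=['BL','BR','FR','FL'];loc=np.array([[.025,.033,.025],[.025,-.033,.025],[-.025,-.033,.025],[-.025,.033,.025]])
M=lambda yaw,th:(R.from_euler('z',yaw)*R.from_euler('y',-th)).as_matrix()
p0=np.array([.6252,-.1724,.28])
def res(q):
    P=loc@M(q[3],q[4]).T+q[:3]
    return np.r_[((proj(t,P)-[T[k] for k in K])).ravel(),((proj(s,P)-[S[k] for k in K])).ravel(),(q[:3]-p0)/.004,(q[3]-.3387)/.01]
f=least_squares(res,np.r_[p0,.3387,.35]);J=np.linalg.inv(f.jac.T@f.jac)
print(f.x.round(4),np.sqrt(np.diag(J)).round(4));print(f.fun.round(1))
p,A=f.x[:3],M(*f.x[3:])
# barrel: predicted outline of the glass disc
for th in (f.x[4]-.1,f.x[4],f.x[4]+.1):
    A=M(f.x[3],th);a=np.linspace(0,2*np.pi,60)
    D=np.c_[-.055*np.ones(60),.023*np.cos(a),.023*np.sin(a)]@A.T+p
    for n,d in(('top',t),('side',s)):
        q=proj(d,D);print(round(th,3),n,'disc x',q.min(0).round(1),q.max(0).round(1))
```

```text
BL [ 0.6318 -0.1399  0.3061] 0.0027
BR [ 0.6506 -0.1981  0.3093] 0.0051
FR [ 0.6089 -0.2139  0.2949] 0.005
FL [ 0.5893 -0.1556  0.2966] 0.0038
x edges [0.04253076 0.01575029 0.00953434] [0.04174262 0.01578787 0.01435437] y [-0.01881059  0.05823181 -0.00316472] [-0.01959872  0.0582694   0.00165531]
cen [ 0.62017182 -0.17687732  0.30173769]
tilt from edges 0.25949870805492165 yaw 0.35810098284086134
yaw y 0.3184681850819978 [-0.01920466  0.05825061 -0.00075471]
[ 0.625  -0.1749  0.2776  0.3383  0.2145] [0.0022 0.0013 0.0022 0.0094 0.0868]
[-0.6 -0.6  0.9 -1.8  1.3 -0.5 -0.4  0.5 -0.9 -0.6  0.3  0.5 -0.6  0.4
 -1.9  0.2 -0.  -0.6 -0.6 -0. ]
0.115 top disc x [378.9 194.8] [394.5 199.8]
0.115 side disc x [355.2 199.6] [368.3 210.6]
0.215 top disc x [378.5 195. ] [394.1 199.8]
0.215 side disc x [355.3 201.1] [368.4 211.1]
0.315 top disc x [378.1 194.8] [393.7 199.8]
0.315 side disc x [355.4 202.4] [368.6 211.5]
```

```bash
cat > tilt.py <<'E'
from h import *
from scipy.optimize import least_squares
s=load('side0')
g=np.mean([cv2.cvtColor(grab_frame('side')['frame'],cv2.COLOR_BGR2GRAY).astype(float) for _ in range(8)],0)
np.save('gavg',g)
x0,y0,F=350,165,8
c=g[y0:y0+50,x0:x0+50].astype(np.float32)
print('levels face',c[23,22],'dark',c[37,12],c[20,40])
u=cv2.resize(c,None,fx=F,fy=F,interpolation=cv2.INTER_LINEAR)
thr=(c[23,22]+c[37,12])/2
m=(u>thr).astype(np.uint8)
n,lab=cv2.connectedComponents(m);k=lab[int((190-y0+.5)*F),int((371-x0+.5)*F)]
m=(lab==k).astype(np.uint8);m=cv2.morphologyEx(m,cv2.MORPH_OPEN,np.ones((50,50),np.uint8))
ct=max(cv2.findContours(m,0,cv2.CHAIN_APPROX_NONE)[0],key=cv2.contourArea)
print('area px',cv2.contourArea(ct)/F/F,cv2.boundingRect(ct))
G=np.array([(365.96,178.73),(383.67,185.84),(376.44,198.25),(358.73,189.8)])
P=(ct[:,0]+.5)/F-.5+[x0,y0]
lines=[]
for i in range(4):
    a,b=G[i],G[(i+1)%4];d=(b-a)/np.linalg.norm(b-a);n=np.array([-d[1],d[0]])
    q=P[(np.abs((P-a)@n)<2)&((P-a)@d>3)&((P-a)@d<np.linalg.norm(b-a)-3)]
    l=cv2.fitLine(q.astype(np.float32),cv2.DIST_HUBER,0,.01,.01).ravel().astype(float);lines.append(l)
    print(i,len(q),'rms',np.std((q-l[2:])@[-l[1],l[0]]).round(2))
def inter(a,b):
    t=np.linalg.solve(np.c_[a[:2],-b[:2]],b[2:]-a[2:]);return a[2:]+t[0]*a[:2]
Q=np.array([inter(lines[i-1],lines[i]) for i in range(4)]);print(Q.round(2))
loc=np.array([[.025,.033,.025],[.025,-.033,.025],[-.025,-.033,.025],[-.025,.033,.025]])
M=lambda yaw,th:(R.from_euler('z',yaw)*R.from_euler('y',-th)).as_matrix()
p0=np.array([.6252,-.1724,.28])
for sy in (.003,.02):
    def res(q):
        return np.r_[((proj(s,loc@M(q[3],q[4]).T+q[:3])-Q)/.2).ravel(),(q[:3]-p0)/.004,(q[3]-.3387)/sy]
    f=least_squares(res,np.r_[p0,.3387,.35]);print(f.x.round(4),np.sqrt(np.diag(np.linalg.inv(f.jac.T@f.jac))).round(4));print((f.fun[:8]*.2).round(2))
E
python3 tilt.py
```

```text
levels face 111.5 dark 61.5 59.375
area px 789.7109375 (103, 0, 297, 400)Traceback (most recent call last):
  File "tilt.py", line 22, in <module>
    l=cv2.fitLine(q.astype(np.float32),cv2.DIST_HUBER,0,.01,.01).ravel().astype(float);lines.append(l)
      ~~~~~~~~~~~^^^^^^^^^^^^^^^^^^^^^^^^^^^^^^^^^^^^^^^^^^^^^^^
cv2.error: OpenCV(4.12.0) /io/opencv/modules/imgproc/src/linefit.cpp:50: error: (-215:Assertion failed) count > 0 in function 'fitLine2D_wods'
```

```bash
python3 - <<'E'
src=open('tilt.py').read()
a=src.index("x0,y0,F=");b=src.index("def inter")
src=src[:a].replace("g=np.mean([cv2.cvtColor(grab_frame('side')['frame'],cv2.COLOR_BGR2GRAY).astype(float) for _ in range(8)],0)\nnp.save('gavg',g)","g=np.load('gavg.npy')")+'''
from scipy.ndimage import map_coordinates
G=np.array([(365.96,178.73),(383.67,185.84),(376.44,198.25),(358.73,189.8)]);cen=G.mean(0)
lines=[];o=np.arange(-2.5,2.51,.1)
for i in range(4):
    a,b=G[i],G[(i+1)%4];L=np.linalg.norm(b-a);d=(b-a)/L;n=np.array([-d[1],d[0]]);n*=np.sign((a-cen)@n)
    pts=[]
    for t in np.arange(2.5,L-2.4,.5):
        q=a+d*t+np.outer(o,n);v=map_coordinates(g,[q[:,1],q[:,0]],order=1)
        lo=v[-8:].min();hi=v[:8].mean()
        if lo>85: continue
        h=(lo+hi)/2;j=np.where((v[:-1]>h)&(v[1:]<=h))[0]
        if len(j): pts.append(q[j[0]])
    l=cv2.fitLine(np.array(pts,np.float32),cv2.DIST_HUBER,0,.01,.01).ravel().astype(float);lines.append(l)
    print(i,len(pts),'rms',np.std((pts-l[2:])@[-l[1],l[0]]).round(2))
'''+src[b:]
open('tilt.py','w').write(src)
E
python3 tilt.py
```

```text
0 29 rms 0.12
1 19 rms 0.05
2 30 rms 0.05
3 10 rms 0.11
[[366.08 178.49]
 [383.46 186.06]
 [376.02 198.46]
 [358.03 190.23]]
[ 0.6295 -0.1723  0.2727  0.3384  0.2165] [0.002  0.002  0.0027 0.0029 0.0218]
[-0.54 -0.33  0.89  0.31  0.27  0.14 -0.66 -0.15]
[ 0.6295 -0.1723  0.2727  0.3361  0.2185] [0.002  0.002  0.0027 0.0084 0.0228]
[-0.51 -0.35  0.89  0.32  0.24  0.16 -0.66 -0.16]
```

```bash
cat >> tilt.py <<'E'
print('bevel')
def res(q):
    l=loc-np.sign(loc)*[q[5],q[5],0]
    return np.r_[((proj(s,l@M(q[3],q[4]).T+q[:3])-Q)/.2).ravel(),(q[:3]-p0)/.004,(q[3]-.3387)/.005]
f=least_squares(res,np.r_[p0,.3387,.35,0]);print(f.x.round(4),np.sqrt(np.diag(np.linalg.inv(f.jac.T@f.jac))).round(4));print((f.fun[:8]*.2).round(2))
p=f.x[:3]
for th in (.2,.3,.4):
    A=M(.3387,th);a=np.linspace(0,2*np.pi,60);D=np.c_[-.055*np.ones(60),.023*np.cos(a),.023*np.sin(a)]@A.T+p
    q=proj(s,D);c=proj(s,loc@A.T+p).mean(0);print(th,(q.min(0)-c).round(1),(q.max(0)-c).round(1))
print('obs rel', (np.array([356.7,210.3])-Q.mean(0)).round(1))
E
python3 tilt.py|sed -n '/bevel/,$p'
```

```text
bevel
[ 0.6276 -0.1756  0.2791  0.3362  0.3135  0.0019] [0.002  0.002  0.0029 0.0045 0.031  0.0003]
[-0.38 -0.1   0.09  0.16  0.08 -0.1   0.17  0.03]
0.2 [-15.3  12.7] [-2.1 22.9]
0.3 [-14.7  13.4] [-1.6 22.7]
0.4 [-14.2  14. ] [-0.9 22.3]
obs rel [-14.2  22. ]
```

```bash
cat >> tilt.py <<'E'
print('disc')
x0,y0,F=348,196,8
u=cv2.resize(g[y0:y0+20,x0:x0+24].astype(np.float32),None,fx=F,fy=F,interpolation=1)
print(g[205,350:376].astype(int),g[204:215,366].astype(int))
ct=max(cv2.findContours((u<112).astype(np.uint8),0,cv2.CHAIN_APPROX_NONE)[0],key=cv2.contourArea)
Pt=(ct[:,0]+.5)/F-.5+[x0,y0]
phi=np.radians([180,165,150,135,120,105,90,75,60]);V=np.c_[np.cos(phi),np.sin(phi)]
obs=(V@Pt.T).max(1)-V@Q.mean(0);print('obs',obs.round(2))
for b in(0,.0015):
  for th in (.2,.25,.3,.35,.4,.45,.5):
    A=M(.3387,th);a=np.linspace(0,2*np.pi,200);D=np.r_[np.c_[-.055*np.ones(200),(.023-b)*np.cos(a),(.023-b)*np.sin(a)],np.c_[-.055*np.ones(200)+b,.023*np.cos(a),.023*np.sin(a)]]@A.T+p
    q=proj(s,D);c=proj(s,(loc-np.sign(loc)*[.0019,.0019,0])@A.T+p).mean(0);e=(V@(q-c).T).max(1)-obs
    print(b,th,e.round(2),np.sqrt((e**2).mean()).round(2))
E
python3 tilt.py|sed -n '/disc/,$p'
```

```text
disc
[131 134 135 137 141 143 147 157  95  57  58  59  61  73  59  58  53  53
  55  54  54  47  53 170  93  74] [ 55  53  55  65  62  59  89 149 146 146 145]
obs [14.34 17.76 20.01 21.1  21.94 22.54 22.38 20.95 18.28]
0 0.2 [ 0.93  0.83  0.91  1.24  1.22  0.94  0.5   0.14 -0.22] 0.86
0 0.25 [ 0.68  0.59  0.65  0.93  0.9   0.72  0.44  0.22 -0.03] 0.64
0 0.3 [0.41 0.33 0.38 0.59 0.52 0.44 0.33 0.26 0.12] 0.4
0 0.35 [0.12 0.05 0.09 0.23 0.08 0.12 0.17 0.25 0.25] 0.17
0 0.4 [-0.18 -0.24 -0.23 -0.15 -0.4  -0.26 -0.02  0.21  0.34] 0.25
0 0.45 [-0.49 -0.56 -0.55 -0.54 -0.93 -0.68 -0.26  0.14  0.4 ] 0.55
0 0.5 [-0.82 -0.89 -0.9  -0.93 -1.5  -1.14 -0.52  0.03  0.44] 0.89
0.0015 0.2 [ 0.68  0.49  0.62  1.    1.    0.68  0.18 -0.15 -0.41] 0.65
0.0015 0.25 [ 0.43  0.25  0.37  0.72  0.7   0.48  0.13 -0.08 -0.24] 0.43
0.0015 0.3 [ 0.16 -0.01  0.1   0.39  0.34  0.22  0.03 -0.06 -0.09] 0.2
0.0015 0.35 [-0.12 -0.28 -0.19  0.05 -0.07 -0.08 -0.11 -0.07  0.02] 0.13
0.0015 0.4 [-0.41 -0.58 -0.5  -0.32 -0.53 -0.43 -0.29 -0.12  0.1 ] 0.4
0.0015 0.45 [-0.72 -0.89 -0.82 -0.7  -1.04 -0.83 -0.51 -0.21  0.16] 0.71
0.0015 0.5 [-1.05 -1.22 -1.16 -1.09 -1.58 -1.27 -0.77 -0.31  0.18] 1.05
```

Camera: tilt ≈ 0.34 rad, yaw ≈ 0.339, pivot ≈ (0.627, −0.174, 0.280). The tile's top edge is at (0.583, 0.2745, 0.145) with yaw ≈ 1.440.

```bash
cat >> h.py <<'E'
PIV=np.array([.627,-.174,.28]);YAW,TH=.3387,.34
CAM=(R.from_euler('z',YAW)*R.from_euler('y',-TH)).as_matrix()
VIEW=PIV+CAM@[-.205,0,0]
TILE=np.array([.583,.2745]);TY=1.440
def down(yaw_y): # tool y along yaw_y, z down
    y=np.array([np.cos(yaw_y),np.sin(yaw_y),0]);z=np.array([0,0,-1.]);return np.c_[np.cross(y,z),y,z]
def rel(pos,Rm):
    o=r.observe();C=R.from_quat(o['orientation']).as_matrix();
    print('shift',(C.T@(np.array(pos)-o['tool_pos'])).round(4),'turn',R.from_matrix(C.T@Rm).as_rotvec().round(4),'| at',o['tool_pos'].round(4),'q',o['joint_positions'].round(2),'t',round(o['clock'],2))
E
python3 - <<'E'
from h import *
print(VIEW.round(4)); rel([.42,-.10,.32],down(TY)); rel([*TILE,.30],down(TY))
E
```

```text
[ 0.4447 -0.2382  0.2116]
shift [ 0.3396 -0.2584 -0.0887] turn [ 0.000e+00 -1.000e-04 -2.579e+00] | at [ 0.2197 -0.4768  0.2313] q [-1.21  0.05  1.4   0.    1.69 -0.07] t 0.5
shift [ 0.6443 -0.5303 -0.0687] turn [ 0.000e+00 -1.000e-04 -2.579e+00] | at [ 0.2197 -0.4768  0.2313] q [-1.21  0.05  1.4   0.    1.69 -0.07] t 0.5
```

Request:
{"op": "move_arm", "data": {"motion": [[-1,0.03,-0.02,-0.03,0,0,-0.12],[-1,0.06,-0.04,-0.05,0,0,-0.24],[-1,0.09,-0.065,-0.07,0,0,-0.36],[-1,0.12,-0.09,-0.089,0,0,-0.48],[-1,0.155,-0.115,-0.089,0,0,-0.6],[-1,0.185,-0.14,-0.089,0,0,-0.72],[-1,0.215,-0.165,-0.089,0,0,-0.84],[-1,0.245,-0.19,-0.089,0,0,-0.96]]}}

```text
clock: 1.17
tool_pos: [0.3625, -0.2011, 0.3207]
orientation: [0.766, 0.643, 0.0, 0.001]
wrist_force: [-0.0, -0.4, 0.3]
finger_gap: 0.0857
finger_force: 0.0
```

Run:
```python
from h import *
rel([.42,-.10,.32],down(TY)); rel([*TILE,.30],down(TY))
```

```text
shift [0.1095 0.0392 0.0007] turn [ 4.0000e-04  1.3000e-03 -1.6135e+00] | at [ 0.3625 -0.2011  0.3207] q [-0.6  -0.26  1.52 -0.    1.89 -0.42] t 1.17
shift [0.5065 0.1351 0.0206] turn [ 4.0000e-04  1.3000e-03 -1.6135e+00] | at [ 0.3625 -0.2011  0.3207] q [-0.6  -0.26  1.52 -0.    1.89 -0.42] t 1.17
```

Request:
{"op": "move_arm", "data": {"motion": [[0,0.035,0.01,0,0,0,-0.12],[0,0.07,0.02,0,0,0,-0.24],[0,0.105,0.03,0,0,0,-0.36],[0,0.14,0.04,0,0,0,-0.48],[0,0.175,0.05,0,0,0,-0.6],[0,0.21,0.06,0,0,0,-0.72],[0,0.245,0.07,0,0,0,-0.84],[0,0.28,0.08,0,0,0,-0.96]]}}

```text
clock: 1.83
tool_pos: [0.4912, 0.0602, 0.3205]
orientation: [0.382, 0.924, 0.0, 0.0]
wrist_force: [0.4, -0.4, -0.1]
finger_gap: 0.0429
finger_force: 0.0
```

Run:
```python
from h import *
rel([*TILE,.25],down(TY))
```

```text
shift [0.0862 0.2166 0.0705] turn [ 1.000e-04  6.000e-04 -6.528e-01] | at [0.4912 0.0602 0.3205] q [ 0.05 -0.04  1.31 -0.    1.86 -0.74] t 1.83
```

Request:
{"op": "move_arm", "data": {"motion": [[0,0.014,0.036,0,0,0,-0.11],[0,0.028,0.072,0,0,0,-0.22],[0,0.042,0.108,0.02,0,0,-0.33],[0,0.056,0.144,0.04,0,0,-0.44],[0,0.07,0.18,0.055,0,0,-0.55],[0,0.0862,0.2166,0.0705,0,0,-0.653],[0,0.0862,0.2166,0.0705,0,0,-0.653],[0,0.0862,0.2166,0.0705,0,0,-0.653]]}}

```text
clock: 2.5
tool_pos: [0.5834, 0.2738, 0.2462]
orientation: [0.067, 0.998, -0.001, -0.002]
wrist_force: [-1.1, -0.4, 0.2]
finger_gap: 0.0427
finger_force: 0.0
```

Run:
```python
from h import *
rel([*TILE,.145-.031],down(TY))
s=snap('side','side1');t=snap('top','top1')
im=np.zeros((600,800,3),np.uint8)
im[:,:400]=cv2.resize(s['frame'][100:220,240:320],(400,600));im[:,400:]=cv2.resize(t['frame'][150:270,190:270],(400,600))
cv2.imwrite('pics/c3.png',np.clip(im*1.4,0,255).astype(np.uint8))
```

```text
shift [-0.0002  0.001   0.1322] turn [-0.0027 -0.0048 -0.0035] | at [0.5834 0.2738 0.2462] q [ 0.38  0.4   0.97 -0.    1.78 -1.05] t 2.5
```

View pics/c3.png

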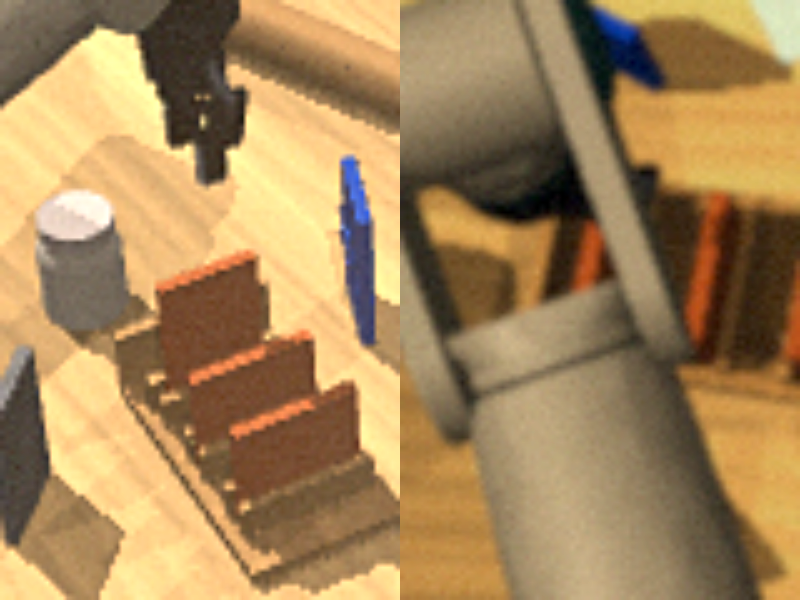

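The crop shows the gripper directly above the tall tile (side px ≈ (281,153)), with the two squares and the look-alikes undisturbed. Descending.

Request:
{"op": "move_arm", "data": {"motion": [[0,0,0.001,0.025,-0.002,-0.003,-0.003],[0,0,0.001,0.05,-0.002,-0.003,-0.003],[0,0,0.001,0.075,-0.002,-0.003,-0.003],[0,0,0.001,0.1,-0.002,-0.003,-0.003],[0,0,0.001,0.117,-0.002,-0.003,-0.003],[0,0,0.001,0.134,-0.002,-0.003,-0.003],[0,0,0.001,0.136,-0.002,-0.003,-0.003],[0,0,0.001,0.136,-0.002,-0.003,-0.003]]}}

```text
clock: 3.27
tool_pos: [0.5841, 0.2718, 0.1147]
orientation: [0.068, 0.998, 0.001, 0.002]
wrist_force: [-0.4, 0.1, -0.7]
finger_gap: 0.0427
finger_force: 0.0
```

Run:
```python
from h import *
rel([*TILE,.145-.031],down(TY));print(r.observe()['wrist_force'])
```

```text
shift [0.0015 0.0026 0.0007] turn [ 0.0019  0.0035 -0.005 ] | at [0.5841 0.2718 0.1147] q [ 0.38  0.44  1.18 -0.    1.52 -1.06] t 3.27
[-0.43589387  0.07746164 -0.6805746 ]
```

Request:
{"op": "move_arm", "data": {"motion": [[0,0,0.002,0,0,0,0],[0.4,0,0.002,0,0,0,0],[0.6,0,0.002,0,0,0,0],[1,0,0.002,0,0,0,0],[1,0,0.002,0,0,0,0],[1,0,0.002,0,0,0,0],[1,0,0.002,0,0,0,0],[1,0,0.002,0,0,0,0]], "squeeze": 30}}

```text
clock: 3.93
tool_pos: [0.585, 0.2752, 0.1154]
orientation: [0.067, 0.998, 0.001, 0.003]
wrist_force: [0.2, -0.7, 5.4]
finger_gap: 0.0117
finger_force: 30.8
```

Request:
{"op": "move_arm", "data": {"motion": [[1,0,0,0,0,0,0],[1,0,0,0,0,0,0],[1,0,0,-0.01,0,0,0],[1,0,0,-0.03,0,0,0],[1,0,0,-0.055,0,0,0],[1,0,0,-0.08,0,0,0],[1,0,0,-0.11,0,0,0],[1,0,0,-0.14,0,0,0]], "squeeze": 70}}

```text
clock: 4.6
tool_pos: [0.5831, 0.2746, 0.2544]
orientation: [0.067, 0.998, 0.0, 0.0]
wrist_force: [0.4, -0.4, -2.3]
finger_gap: 0.0111
finger_force: 68.2
```

Run:
```python
from h import *
print(r.observe()['wrist_force'])
Rm=np.c_[-CAM[:,1]*-1,CAM[:,0],-CAM[:,2]]; print(np.linalg.det(Rm))
Rt=np.c_[np.cross(CAM[:,0],-CAM[:,2]),CAM[:,0],-CAM[:,2]]
P=VIEW+CAM[:,2]*(.065-.031);print(P)
rel([.50,.05,.30],Rt);rel(P,Rt)
```

```text
[ 0.4172927  -0.40219574 -2.34730018]
1.0000000000000002
[ 0.43402078 -0.24198173  0.2436888 ]
shift [ 0.0524 -0.2336 -0.0459] turn [-0.3039 -0.1864  1.0874] | at [0.5831 0.2746 0.2544] q [ 0.38  0.39  0.96  0.    1.79 -1.05] t 4.6
shift [ 0.079  -0.5319  0.0102] turn [-0.3039 -0.1864  1.0874] | at [0.5831 0.2746 0.2544] q [ 0.38  0.39  0.96  0.    1.79 -1.05] t 4.6
```

Request:
{"op": "move_arm", "data": {"motion": [[1,0,0,-0.02,0,0,0],[1,0.005,-0.02,-0.04,-0.02,-0.01,0.07],[1,0.01,-0.05,-0.05,-0.05,-0.03,0.17],[1,0.02,-0.08,-0.055,-0.08,-0.05,0.28],[1,0.03,-0.11,-0.055,-0.11,-0.07,0.39],[1,0.04,-0.14,-0.055,-0.14,-0.09,0.5],[1,0.045,-0.17,-0.055,-0.17,-0.105,0.61],[1,0.05,-0.2,-0.055,-0.2,-0.12,0.72]]}}

```text
clock: 5.27
tool_pos: [0.5061, 0.082, 0.3081]
orientation: [0.415, 0.902, 0.095, 0.066]
wrist_force: [1.2, -1.0, -1.9]
finger_gap: 0.011
finger_force: 68.7
```

```bash
cat >> h.py <<'E'
RT=np.c_[np.cross(CAM[:,0],-CAM[:,2]),CAM[:,0],-CAM[:,2]]
PT=VIEW+CAM[:,2]*(.065-.031)
E
python3 - <<'E'
from h import *
rel([.43,-.10,.30],RT);rel(PT,RT)
E
```

```text
shift [-0.0891 -0.1739 -0.0285] turn [-0.1024 -0.0643  0.3622] | at [0.5061 0.082  0.3081] q [ 0.03 -0.16  1.47  0.11  1.63 -0.66] t 5.27
shift [-0.1975 -0.2743  0.0105] turn [-0.1024 -0.0643  0.3622] | at [0.5061 0.082  0.3081] q [ 0.03 -0.16  1.47  0.11  1.63 -0.66] t 5.27
```

Request:
{"op": "move_arm", "data": {"motion": [[1,-0.015,-0.03,-0.005,-0.025,-0.016,0.09],[1,-0.03,-0.06,-0.01,-0.05,-0.032,0.18],[1,-0.045,-0.09,-0.015,-0.075,-0.048,0.27],[1,-0.06,-0.12,-0.02,-0.1,-0.064,0.36],[1,-0.075,-0.15,-0.025,-0.1,-0.064,0.36],[1,-0.089,-0.174,-0.028,-0.1,-0.064,0.362],[1,-0.089,-0.174,-0.028,-0.1,-0.064,0.362],[1,-0.089,-0.174,-0.028,-0.1,-0.064,0.362]]}}

```text
clock: 5.93
tool_pos: [0.4315, -0.1003, 0.2996]
orientation: [0.569, 0.805, 0.137, 0.097]
wrist_force: [-0.2, 0.5, -2.1]
finger_gap: 0.0108
finger_force: 68.8
```

Run:
```python
from h import *
rel(PT,RT)
```

```text
shift [-0.1344 -0.0609  0.038 ] turn [-0.0037 -0.0002  0.0021] | at [ 0.4315 -0.1003  0.2996] q [-0.46 -0.41  1.7   0.24  1.61 -0.77] t 5.93
```

Request:
{"op": "move_arm", "data": {"motion": [[1,-0.022,-0.01,0.006,0,0,0],[1,-0.045,-0.02,0.013,0,0,0],[1,-0.067,-0.03,0.019,0,0,0],[1,-0.09,-0.04,0.025,0,0,0],[1,-0.112,-0.05,0.032,0,0,0],[1,-0.134,-0.061,0.038,-0.004,0,0.002],[1,-0.134,-0.061,0.038,-0.004,0,0.002],[1,-0.134,-0.061,0.038,-0.004,0,0.002]]}}

```text
clock: 6.6
tool_pos: [0.4352, -0.2401, 0.243]
orientation: [0.568, 0.805, 0.139, 0.097]
wrist_force: [-0.5, 0.5, -2.1]
finger_gap: 0.0108
finger_force: 68.7
```

Run:
```python
from h import *
rel(PT,RT)
s=snap('side','side2');t=snap('top','top2')
im=np.zeros((600,800,3),np.uint8)
im[:,:400]=cv2.resize(s['frame'][150:300,310:410],(400,600));im[:,400:]=cv2.resize(t['frame'][150:270,340:420],(400,600))
cv2.imwrite('pics/c4.png',np.clip(im*1.5,0,255).astype(np.uint8))
C=np.array([[0,y,z] for y,z in((-.04,-.065),(.04,-.065),(.04,.065),(-.04,.065))])@CAM.T+VIEW
print(proj(s,C).round(1).tolist(),proj(t,C).round(1).tolist())
```

```text
shift [-0.0014 -0.0014 -0.0012] turn [-0.     -0.003   0.0024] | at [ 0.4352 -0.2401  0.243 ] q [-0.75 -0.19  1.64  0.3   1.53 -1.08] t 6.6
[[352.2, 260.7], [330.0, 249.4], [321.9, 233.2], [345.7, 245.1]] [[406.0, 236.5], [381.0, 244.5], [391.7, 255.0], [418.9, 246.2]]
```

View pics/c4.png

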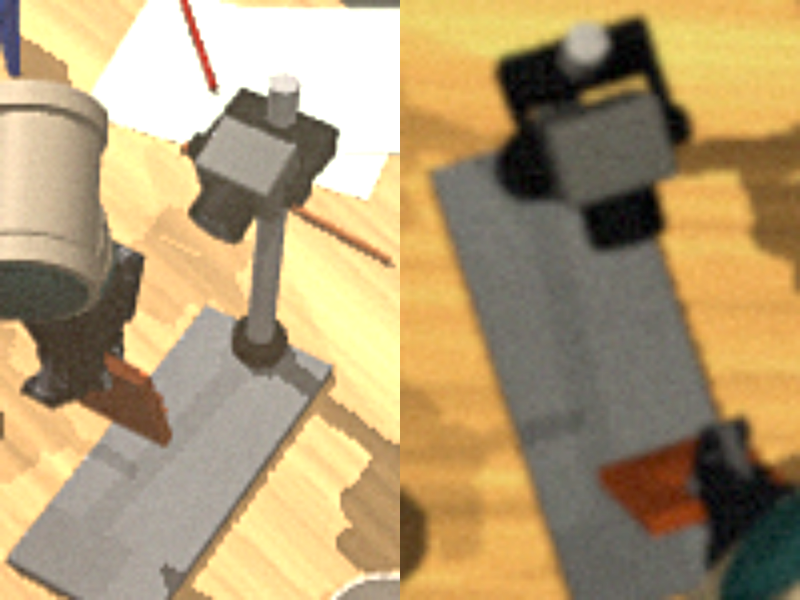

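The side crop shows the tile hanging at the view point, with its bottom right corner at side px (352,260) as predicted. The top crop shows its left corners at (380,243.6) and (390,257), within about 1.5 px of prediction. Next I'll measure the tile edges to check the pose in the hand.

```bash
cat > chk.py <<'E'
from h import *
import sys
s,t=load(sys.argv[1]),load(sys.argv[2])
o=r.observe()
box=np.array([[x,y,z] for x in(-.006,.006) for y in(-.04,.04) for z in(-.065,.065)])
for n,d,roi in(('side',s,(325,230,362,270)),('top',t,(370,225,430,265))):
    f=d['frame'];hsv=cv2.cvtColor(f,cv2.COLOR_BGR2HSV)
    # redness: terracotta vs grey plate / yellow table
    m=((hsv[...,0]<12)&(hsv[...,1]>120)&(hsv[...,2]>40)).astype(np.uint8)
    q=np.zeros_like(m);q[roi[1]:roi[3],roi[0]:roi[2]]=m[roi[1]:roi[3],roi[0]:roi[2]]
    ct=max(cv2.findContours(q,0,cv2.CHAIN_APPROX_NONE)[0],key=cv2.contourArea)[:,0]
    pr=proj(d,box@CAM.T+VIEW)
    print(n,'area',q.sum(),'poly',cv2.approxPolyDP(ct,1.2,True)[:,0].tolist())
    ph=np.radians([0,30,60,90,120,150,180,210,240,270]);V=np.c_[np.cos(ph),np.sin(ph)]
    print(' support obs-pred',dict(zip(np.degrees(ph).round().astype(int).tolist(),((V@ct.T).max(1)+.4-(V@pr.T).max(1)).round(1).tolist())))
    print(' pred box',[(b.tolist(),p.round(1).tolist()) for b,p in zip(np.sign(box).astype(int),pr)])
E
python3 chk.py side2 top2
```

```text
side area 95 poly [[336, 238], [338, 243], [340, 241], [343, 243], [341, 244], [345, 246], [342, 249], [341, 247], [340, 248], [342, 249], [340, 252], [344, 255], [341, 252], [342, 249], [344, 249], [343, 248], [346, 245], [347, 246], [346, 243]]
 support obs-pred {0: -5.7, 30: -9.5, 60: -9.6, 90: -7.0, 120: -3.6, 150: -8.6, 180: -14.8, 210: -14.3, 240: -11.8, 270: -6.1}
 pred box [([-1, -1, -1], [351.2, 262.4]), ([-1, -1, 1], [344.6, 246.9]), ([-1, 1, -1], [329.0, 251.0]), ([-1, 1, 1], [320.8, 234.9]), ([1, -1, -1], [353.1, 259.1]), ([1, -1, 1], [346.7, 243.4]), ([1, 1, -1], [331.0, 247.7]), ([1, 1, 1], [323.0, 231.5])]
top area 243 poly [[398, 238], [381, 243], [380, 246], [390, 256], [400, 254], [400, 250], [396, 247], [398, 244]]
 support obs-pred {0: -18.0, 30: -13.2, 60: -4.3, 90: -0.6, 120: 0.7, 150: 1.6, 180: 0.9, 210: 0.2, 240: -0.2, 270: -2.9}
 pred box [([-1, -1, -1], [406.5, 238.4]), ([-1, -1, 1], [419.4, 248.3]), ([-1, 1, -1], [381.6, 246.3]), ([-1, 1, 1], [392.3, 257.0]), ([1, -1, -1], [405.5, 234.7]), ([1, -1, 1], [418.3, 244.2]), ([1, 1, -1], [380.5, 242.6]), ([1, 1, 1], [391.1, 253.0])]
```

Run:
```python
from h import *
g=np.mean([grab_frame('side')['frame'].astype(float) for _ in range(6)],0);np.save('g2',g)
g2=np.mean([grab_frame('top')['frame'].astype(float) for _ in range(6)],0);np.save('t2',g2)
c=np.zeros((600,800,3),np.uint8)
for i,(a,x,y,w,h) in enumerate(((g,322,228,40,40),(g2,372,225,50,40))):
    f=400//w if i==0 else 8
    k=np.clip(cv2.resize(a[y:y+h,x:x+w],None,fx=f,fy=f,interpolation=0)*2,0,255).astype(np.uint8)
    for j in range(0,w,5): cv2.putText(k,str(x+j),(j*f,10),0,.3,(255,0,0))
    for j in range(5,h,5): cv2.putText(k,str(y+j),(0,int((j+.5)*f)+4),0,.3,(255,0,0))
    d=load('side2' if i==0 else 'top2')
    box=np.array([[X,Y,Z] for X,Y,Z in((.006,-.04,.065),(.006,-.04,-.065),(.006,.04,-.065),(.006,.04,.065),(-.006,-.04,-.065),(-.006,.04,-.065))])
    for p in proj(d,box@CAM.T+VIEW): cv2.circle(k,tuple(((p-[x,y]+.5)*f).astype(int).tolist()),2,(0,255,0),-1)
    c[:k.shape[0],i*400:i*400+k.shape[1]]=k
cv2.imwrite('pics/c5.png',c[:410])
```

```text
(no output)
```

View pics/c5.png

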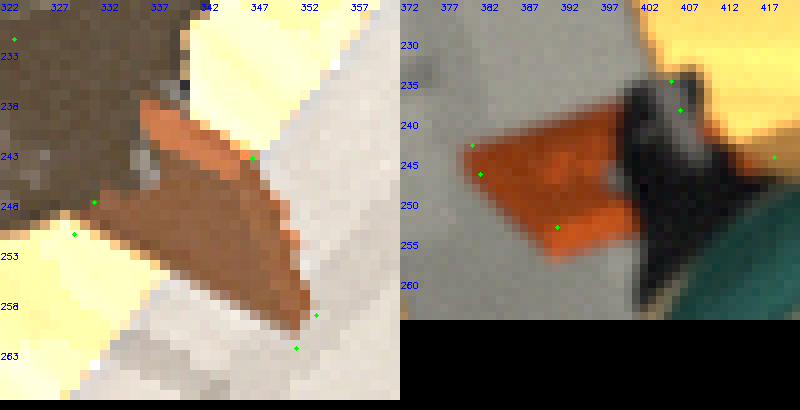

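The two views agree to within about 1 px. The tile sits roughly 1.5–2 mm towards the camera's +y and slightly forward, which is consistent with the TCP reading. I'll apply a small trim, then hold.

Request:
{"op": "move_arm", "data": {"motion": [[1,-0.001,-0.0005,-0.0005,0,0,0],[1,-0.002,-0.001,-0.001,0,0,0],[1,-0.002,-0.0015,-0.001,0,0,0],[1,-0.002,-0.0015,-0.001,0,0,0],[1,-0.002,-0.0015,-0.001,0,0,0],[1,-0.002,-0.0015,-0.001,0,0,0],[1,-0.002,-0.0015,-0.001,0,0,0],[1,-0.002,-0.0015,-0.001,0,0,0]]}}

```text
clock: 7.97
tool_pos: [0.4341, -0.243, 0.2444]
orientation: [0.568, 0.805, 0.139, 0.098]
wrist_force: [0.6, -0.1, -2.3]
finger_gap: 0.0109
finger_force: 68.8
```

```bash
python3 - <<'E'
from h import *
s=snap('side','side3');t=snap('top','top3')
rel(PT,RT);o=r.observe();print(o['finger_force'],np.abs(o['qvel']).max())
E
python3 chk.py side3 top3|grep -A1 top
```

```text
shift [0.001  0.0001 0.0008] turn [ 0.0012 -0.0004  0.0032] | at [ 0.4341 -0.2431  0.2444] q [-0.75 -0.19  1.64  0.3   1.53 -1.08] t 8.07
68.7565004825592 0.0025232268386948613
top area 239 poly [[399, 238], [381, 244], [383, 249], [392, 257], [402, 254], [397, 247], [399, 245]]
 support obs-pred {0: -17.0, 30: -11.8, 60: -3.3, 90: 0.4, 120: 0.5, 150: 0.7, 180: -0.1, 210: -0.7, 240: -1.0, 270: -2.9}
```

View pics/side3.png

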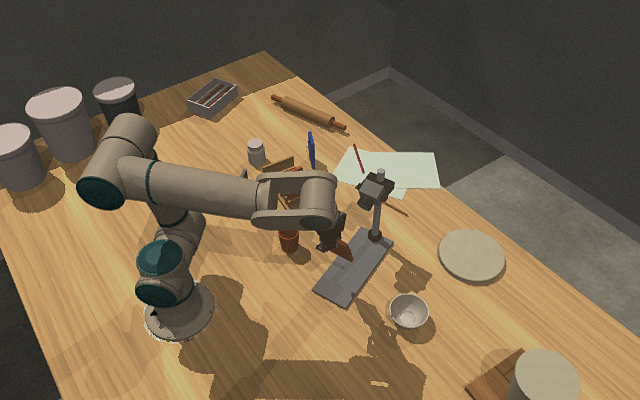

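The tile is held still in front of the lens at side px (340,250). The tumbler at (289,240), the jar at (257,152) and the bowl at (408,310) are undisturbed. Handing in.

```bash
python3 -c "
from rig import sign_off
print(sign_off())"
```

```text
the job is handed in; nothing more can be done
None
```

I handed the job in with the tall fish tile held still at the view point, square to the inspection camera (tilt measured at about 0.34 rad); I estimate a few mm and about 0.03 rad of error, and no verdict came back.

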